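Bring the week wheel round to its pegged day

TASK

Nobody has been up in the attic for a few days and the seven-tab week wheel on its marble foot is behind. With a fingertip against its tabs, flick the wheel on clockwise (seen from above) until the one tab with the brass peg at its root has clicked in at the pointer, without running past it. Nothing is to be picked up or shoved along: the counter stays standing where it is and everything else on the cabinet is left alone.

Things in the scene. Friction and masses are not known exactly. Their poses are not given: they have to be found in the camera images.
- counter: Week counter, loose, 1.6 kg: marble slab 170 (its x) x 150 (its y) x 24 mm high; origin at the centre of its underside, z up. 10 mm towards +x of the slab's centre a hub with a steel click cam under the disc carries the flat wheel on a vertical axis. The wheel is a birch disc of radius 42 mm, 48 to 64 mm above the cabinet top, with seven tabs; under the tabs it is free down to 24 mm.
- axle (a point): Point on the wheel's axis, 56 mm above the cabinet top; fixed to the counter, axes as the counter's. Seven tabs stand straight out of the wheel's rim like spokes, 51.4 deg (0.8976 rad) apart, each reaching to 66 mm from the axis, 6 mm wide, 49 to 63 mm above the cabinet top; gaps between tabs are about 44 mm wide at 58 mm from the axis.
- pointer (a point): Inward tip of the pointer, on the counter's -x side, 69 mm from the axis, 64 mm above the cabinet top. It heads a steel post 12 x 16 mm at 78 to 90 mm from the axis; the highest part is 68 mm above the cabinet top.
- peg_top (a point): Centre of the top of the brass peg, 32 mm from the axis, 78 mm above the cabinet top; turns with the wheel. The peg, 14 mm in diameter, stands 14 mm out of the disc at the root of one tab only; axis, peg and that tab lie on one radius.
- wheel (a joint): Wheel angle, rad, growing clockwise seen from above; 0: pegged tab at the pointer. A spring clicks it in at every multiple of 0.8976, so one tab stands at the pointer and a gap is centred opposite. Starts 2, 3 or 4 clicks short (-1.80, -2.69, -3.59). Leaving a click takes about 2 N at a tab; once two thirds on, the spring finishes the click by itself. A stop bars turning back beyond -4.13.
- queen: Black plastic chess queen standing upright, 38 mm in diameter at the foot, 92 mm high; origin at the centre of its underside. To be left alone.
- pot: Empty green ceramic pot without handles, 90 mm in diameter, 80 mm high; origin at the centre of its underside. To be left alone.
- flashlight: Aluminium flashlight lying on its side along its x, 118 mm long, 36 mm across the six-sided head; origin on the cabinet top under its middle. To be left alone.
- chapel: White resin model of a ruined chapel, 75 x 110 mm, 118 mm high; origin at the centre of its underside. To be left alone.
There are look-alikes about, which are no part of the job. What is shaped like the counter but turquoise is not meant.

How it is judged:
By the outcome, as a careful person would: the job done as asked, in the order asked, and still so for the second after the job is handed in, with the robot touching nothing.
It also fails if it takes over 58 s, if anything falls off the work surface, if the arm or the gripper's body presses on something with over 40 N, if the wrist force passes 120 N, or if a joint passes its speed limit or range.

ROBOT

A 7-joint arm with a two-finger parallel gripper is mounted at the origin on the work surface. World frame = base frame: x ahead of the robot, y to its left, z up, the work surface at z = 0. Lengths are in m, angles in degrees, forces in N, time in s.
With the tool pointing down it reaches from about 0.425 to 0.875 m from the base axis. Payload 4.7 kg.
Tool frame: the origin (TCP) lies on the front face of the gripper's body, between the roots of the fingers; the fingertips stand 70 mm ahead of it and the grasp point (between the pads) lies 51 mm ahead of it; z points along the fingers, y is the direction in which the jaws open and shut (so a half turn about z gives the same grasp; the last joint's range is limited). The gripper opens to 87 mm and grips with 3 to 60 N. Pads are 19 mm wide; open, the fingers measure 117 mm over their backs; the gripper's body (75 mm by 190 mm) begins 51 mm behind the grasp point.
Start: joints at [75.063, 18.392, -4.016, 83.108, 1.295, 78.541, -3.26], TCP at [0.176, -0.626, 0.292] pointing down, gripper open.
Joint ranges: [-163.93, 163.93], [-17.29, 119.83], [-79.2, 71.16], [3.27, 140.29], [-89.18, 269.18], [5.43, 117.66], [-154.24, 154.24]. Speed limits (degrees/s): [147.25, 147.25, 180, 180, 180, 180, 180].

INTERFACE

Orientations are given as [roll, pitch, yaw] about the fixed x, y, z axes, in that order (R = Rz(yaw) Ry(pitch) Rx(roll)).
In Python, from cell import env gives the robot as it stands.
- The arm moves only by the tool drive_tool, never from a script. Its argument "commands" is a list of rows, each a list of 7 numbers: the shift along the tool's x, y, z in cm, then the turn, a rotation vector about the tool's x, y, z in degrees, then the opening, from 0 (shut) to 1 (fully open). In form: [[tx, ty, tz, rx, ry, rz, hand], ...]. A call has 1 to 20 rows; each row shifts and turns the commanded pose from where the row before left it, along the tool's axes as they then stand; what a row does not reach is not made up. A row lasts 1/12 s, in which the tool goes at most 41.7 mm and 7.16 degrees, less where a joint would pass 70% of its speed; a pose out of reach is approached as far as the arm can. A call is refused whole if a number of a shift passes 4.17 or a number of a turn 7.16, either way. A call with a gripper value outside its range is refused whole. The fingers move at their own pace and stop on an object; "force" is the grip in N (left out, the last holds). Time passes only in rows, so rows that do not move let the fingers close. It gives the time, the measured TCP pose, the force and the opening at its end, in the units of the state.
- env.get_obs(): the state, without advancing time (a new reading comes with each control period).
- env.read_camera(name): name is "scene" or "top"; returns a dict with "img" (480x640x3 uint8, blue, green, red), "mtx" (3x3 intrinsics, pixels), "k1" (the pictures are not rectified: a ray, as slopes to the right and down, at radius r is drawn at 1 + k1 r^2 times it, then the intrinsics apply), "pose" (4x4, takes a point from camera to world coordinates). Camera axes: x right, y down, z forward; pixel columns grow to the right and rows downward; lengths in m; the calibration is good to about 2 mm. A picture is of the moment at which its call begins. There is no depth.
- env.sign_off(): hands the job in, once; it reports no verdict.
The state is a dict: "time_s": time; "qpos": joint angles; "joint_velocities": joint speeds; "effort": joint torques, N m; "tool_pos": TCP position; "tool_rot": TCP orientation; "force": force on the tool from outside, world axes, zero at the start; "wrist_torque": the same for the moment, N m; "grip_width": finger opening in m.
Only numpy, scipy, OpenCV 4.12 (cv2) and the standard library are available. Lean on these libraries where they do the work, as an engineer would, in place of code of your own. Each camera call takes 0.05 s, during which the arm holds its last target.

## Working session

There is one attempt and no reset: what is moved stays moved. The work goes in short steps, Python scripts to look and compute and a tool call to move; the robot and the scene stay as the last step left them, time stands still between calls to the robot, and variables do not carry over. Pictures are saved under pics/ and viewed, and the job is handed in when it is done.

Besides the shell and the picture viewer there is one more tool, called after "Request:" as name(argument=value, ...), one argument or row to a line, values as JSON. drive_tool: Moves the arm, as the interface text tells. Its arguments: {"type":"object","properties":{"commands":{"type":"array"},"force":{"type":"number"}},"required":["commands"]}

```bash
mkdir -p pics; ls; cat > h.py <<'E'
import numpy as np,cv2
from cell import env
def snap(n,f):
    c=env.read_camera(n);cv2.imwrite(f'pics/{f}.png',c['img']);np.savez(f'pics/{f}.npz',mtx=c['mtx'],k1=c['k1'],pose=c['pose']);return c
def load(f):
    return np.load(f'pics/{f}.npz')
def pix2z(c,uv,z):
    K=c['mtx'];k=float(c['k1']);P=c['pose']
    d=np.array([(uv[0]-K[0,2])/K[0,0],(uv[1]-K[1,2])/K[1,1]]);s=d.copy()
    for _ in range(30): s=d/(1+k*(s@s))
    r=P[:3,:3]@np.array([s[0],s[1],1]);o=P[:3,3]
    return o+r*(z-o[2])/r[2]
def proj(c,p):
    K=c['mtx'];k=float(c['k1']);P=c['pose']
    q=P[:3,:3].T@(np.asarray(p)-P[:3,3]);s=q[:2]/q[2];s=s*(1+k*(s@s))
    return np.array([K[0,0]*s[0]+K[0,2],K[1,1]*s[1]+K[1,2]])
E
python3 - <<'E'
from h import *
for n in('scene','top'):
    c=snap(n,n+'0');print(c['pose'].round(3),c['mtx'],c['k1'])
print(env.get_obs())
E
```

```text
pics
[[-0.819  0.35  -0.454  1.057]
 [ 0.573  0.503 -0.647  0.793]
 [ 0.002 -0.791 -0.612  0.826]
 [ 0.     0.     0.     1.   ]] [[473.41155706   0.         321.63927241]
 [  0.         473.41155706 237.26605723]
 [  0.           0.           1.        ]] 0.013975818879158022
[[ 0.019 -0.995  0.093  0.424]
 [-1.    -0.021 -0.016  0.013]
 [ 0.018 -0.093 -0.996  1.082]
 [ 0.     0.     0.     1.   ]] [[487.43123057   0.         314.57678172]
 [  0.         487.43123057 232.82868575]
 [  0.           0.           1.        ]] -0.13704699734385326
{'time_s': 0.1, 'qpos': array([75.06151016, 18.4343417 , -4.01596995, 83.16652821,  1.29476541,
       78.54202528, -3.2592705 ]), 'joint_velocities': array([ 0.08192738,  0.01545792,  0.0182034 , -0.18214111, -0.05854086,
       -0.0985864 ,  0.01295453]), 'effort': array([-2.98388932e-04, -4.92571735e+01, -4.05837698e-01, -3.13397527e+01,
       -6.40383339e-02,  3.94389813e-02,  8.11624568e-05]), 'tool_pos': array([ 0.1762596 , -0.62525846,  0.29128831]), 'tool_rot': array([-1.79902325e+02,  5.09282895e-03,  1.57491569e+01]), 'force': array([-0.35508773, -0.02567176, -0.86150101]), 'wrist_torque': array([ 0.00896041, -0.03487997, -0.00834225]), 'grip_width': 0.08724065070385637}
```

View pics/scene0.png

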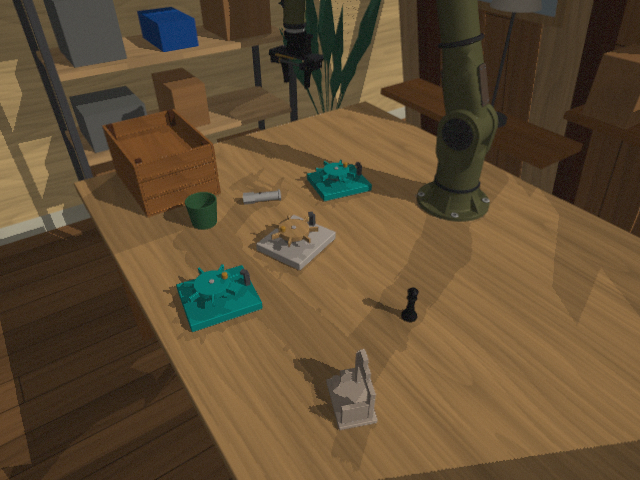

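View pics/top0.png

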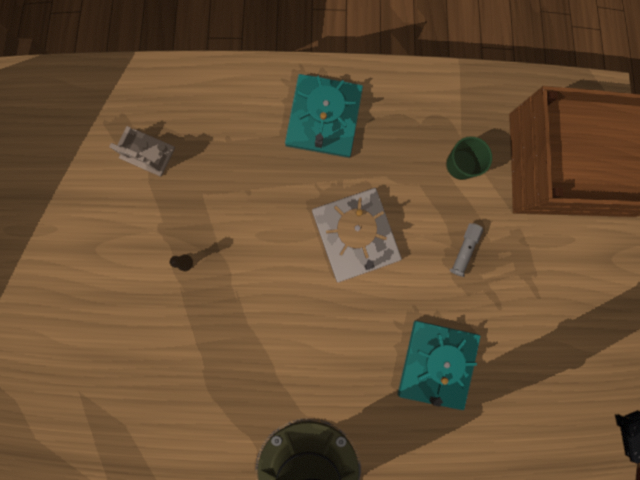

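```bash
python3 - <<'E'
import cv2
i=cv2.imread('pics/top0.png')[180:290,300:420];cv2.imwrite('pics/t0c.png',cv2.resize(i,None,fx=5,fy=5,interpolation=2))
i=cv2.imread('pics/scene0.png')[200:275,245:345];cv2.imwrite('pics/s0c.png',cv2.resize(i,None,fx=7,fy=7,interpolation=2))
E
```

```text
(no output)
```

View pics/t0c.png

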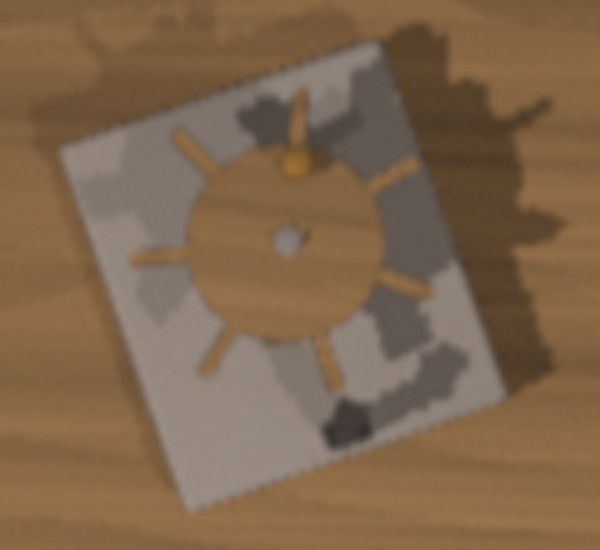

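View pics/s0c.png

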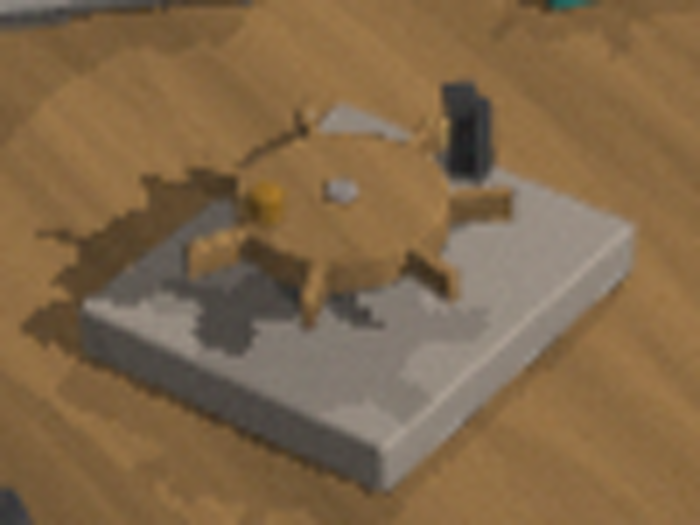

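```bash
cat >> h.py <<'E'
E
python3 - <<'E'
from h import *
c=load('top0');f=lambda x,y:(300+(x-2)/5,180+(y-2)/5)
cs=[pix2z(c,f(*p),.024) for p in[(380,42),(508,398),(190,510),(60,150)]]
cs=np.array(cs)[:,:2]
for i in range(4):print(cs[i].round(4),np.linalg.norm(cs[i]-cs[i-1]).round(4))
cen=cs.mean(0)
d=((cs[0]+cs[3])-(cs[1]+cs[2]));d/=np.linalg.norm(d);print('x axis',d,np.degrees(np.arctan2(d[1],d[0])))
print('axle from slab',cen+.01*d)
ax=pix2z(c,f(286,242),.064)[:2];print('axle disc',ax)
pg=pix2z(c,f(297,163),.078)[:2];print(pg,np.linalg.norm(pg-ax),np.degrees(np.arctan2(*(pg-ax)[::-1])))
for t in[(300,95),(415,162),(430,292),(335,390),(205,374),(135,260),(178,133)]:
    q=pix2z(c,f(*t),.063)[:2]-ax;print(np.linalg.norm(q).round(4),np.degrees(np.arctan2(q[1],q[0])).round(1))
po=pix2z(c,f(347,420),.068)[:2]-ax;print('post',po,np.linalg.norm(po),np.degrees(np.arctan2(po[1],po[0])))
# scene
c=load('scene0')
for p in (ax,cen+.01*d):
  u=proj(c,[*p,.064]);print((u-[245,200])*7+3)
E
```

```text
[ 0.6259 -0.1369] 0.1496
[ 0.4696 -0.1944] 0.1665
[ 0.4185 -0.0558] 0.1477
[0.5744 0.0036] 0.1668
x axis [0.93646485 0.35076142] 20.533894212814822
axle from slab [ 0.53146185 -0.09236457]
axle disc [ 0.53181692 -0.09193702]
[ 0.56352144 -0.0947359 ] 0.0318278297229827 -5.045001274572555
0.0631 -4.9
0.0651 -57.1
0.0644 -107.9
0.0655 -160.9
0.0653 149.4
0.064 98.0
0.0648 45.5
post [-0.07449534 -0.02602818] 0.07891148006301654 -160.74092200136883
[335.832771   195.69617761]
[336.02140579 194.84041288]
```

Request:
drive_tool(
  commands=[
    [0,0,0,0,0,-6.8,0],
    [0,0,0,0,0,-6.8,0],
    [0,0,0,0,0,-6.8,0],
    [0,0,0,0,0,-6.8,0],
    [0,0,0,0,0,-6.8,0],
    [0,0,0,0,0,-6.8,0],
    [0,0,0,0,0,-6.8,0],
    [0,0,0,0,0,-6.8,0],
    [0,0,0,0,0,-6.8,0],
    [0,0,0,0,0,-6.8,0],
    [0,0,0,0,0,-6.8,0],
    [0,0,0,0,0,-6.8,0],
    [0,0,0,0,0,-6.8,0],
    [0,0,0,0,0,-6.4,0],
    [0,0,0,0,0,0,0],
  ],
  force=20,
)

```text
time_s: 1.35
tool_pos: [0.1762, -0.6254, 0.2916]
tool_rot: [180.0, -0.1, 110.7]
force: [-0.1, 0.3, -0.8]
grip_width: 0.0018
```

```bash
cat >> h.py <<'E'
from scipy.spatial.transform import Rotation as Ro
AX=np.array([.5317,-.0922])
def rel(r,ang,z):
    o=env.get_obs();R=Ro.from_euler('xyz',o['tool_rot'],degrees=True).as_matrix()
    a=np.radians(ang);t=np.array([AX[0]+r*np.cos(a),AX[1]+r*np.sin(a),z])
    print('t',o['time_s'],'pos',o['tool_pos'].round(4),'rot',o['tool_rot'].round(2),'q',o['qpos'].round(1),'F',o['force'].round(2),'w',o['grip_width'])
    print('target',t.round(4),'shift cm tool',(R.T@(t-o['tool_pos'])*100).round(2))
E
python3 -c "
from h import *
rel(.062,20.5,.2)"
```

```text
t 1.35 pos [ 0.1762 -0.6254  0.2916] rot [ 1.7999e+02 -6.0000e-02  1.1070e+02] q [ 84.8  19.2 -16.5  82.7   5.5  78.9  88.8] F [-0.1   0.3  -0.83] w 0.0017991691172059457
target [ 0.5898 -0.0705  0.2   ] shift cm tool [37.29 58.3   9.21]
```

Request:
drive_tool(
  commands=[
    [1.86,2.91,0,0,0,0,0],
    [1.86,2.91,0,0,0,0,0],
    [1.86,2.91,0,0,0,0,0],
    [1.86,2.91,0,0,0,0,0],
    [1.86,2.91,0,0,0,0,0],
    [1.86,2.91,0,0,0,0,0],
    [1.86,2.91,0,0,0,0,0],
    [1.86,2.91,0,0,0,0,0],
    [1.86,2.91,0,0,0,0,0],
    [1.86,2.91,0,0,0,0,0],
    [1.86,2.91,0,0,0,0,0],
    [1.86,2.91,0,0,0,0,0],
    [1.86,2.91,0,0,0,0,0],
    [1.86,2.91,0,0,0,0,0],
    [1.86,2.91,0,0,0,0,0],
    [1.86,2.91,0,0,0,0,0],
    [1.86,2.91,0,0,0,0,0],
    [1.86,2.91,0,0,0,0,0],
    [1.86,2.91,0,0,0,0,0],
    [1.86,2.91,0,0,0,0,0],
  ],
)

```text
time_s: 3.02
tool_pos: [0.5914, -0.0718, 0.292]
tool_rot: [-180.0, 0.0, 110.3]
force: [-0.4, 0.0, -0.2]
grip_width: 0.0006
```

```bash
python3 -c "
from h import *
rel(.062,20.5,.16)"
```

```text
t 3.0167 pos [ 0.5914 -0.0718  0.292 ] rot [-1.7998e+02  1.0000e-02  1.1031e+02] q [ 40.9  16.5 -44.1  90.   11.7  78.2  16. ] F [-0.41  0.   -0.16] w 0.0005988989023467876
target [ 0.5898 -0.0705  0.16  ] shift cm tool [ 0.18 -0.1  13.2 ]
```

Request:
drive_tool(
  commands=[
    [0.18,-0.1,3.3,0,0,0,0],
    [0,0,3.3,0,0,0,0],
    [0,0,3.3,0,0,0,0],
    [0,0,3.3,0,0,0,0],
    [0,0,0,0,0,0,0],
    [0,0,0,0,0,0,0],
  ],
)

```text
time_s: 3.52
tool_pos: [0.588, -0.0717, 0.1589]
tool_rot: [-179.8, -0.1, 110.4]
force: [0.6, -0.0, 0.7]
grip_width: 0.0006
```

```bash
python3 -c "
from h import *
rel(.062,20.5,.11)
snap('scene','s1')
i=cv2.imread('pics/s1.png')[150:275,225:365];cv2.imwrite('pics/s1c.png',cv2.resize(i,None,fx=4.8,fy=4.8,interpolation=2))
"
```

```text
t 3.5167 pos [ 0.588  -0.0717  0.1589] rot [-1.7980e+02 -1.3000e-01  1.1043e+02] q [ 39.1  22.7 -42.1  99.2  16.5  64.8  12.5] F [ 0.6  -0.02  0.74] w 0.0005980542236557743
target [ 0.5898 -0.0705  0.11  ] shift cm tool [0.04 0.22 4.89]
```

View pics/s1c.png

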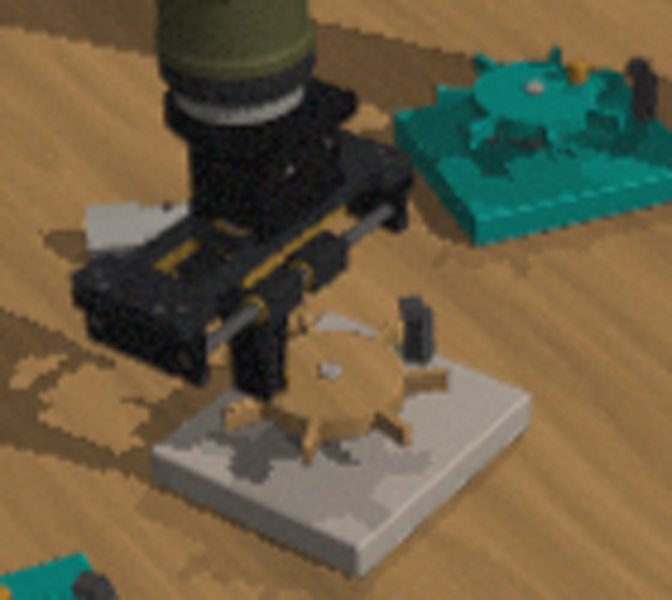

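```bash
python3 -c "
from h import *
c=load('s1')
for n,p in dict(tip=(.588,-.0717,.089),gap=(.5898,-.0705,.056),axle=(*AX,.064),tabpeg=(AX[0]+.064*np.cos(np.radians(-5)),AX[1]+.064*np.sin(np.radians(-5)),.063),ccw=(AX[0]+.064*np.cos(np.radians(46.4)),AX[1]+.064*np.sin(np.radians(46.4)),.063)).items():
  print(n,((proj(c,p)-[225,150])*4.8+2).round())
"
```

```text
tip [256. 391.]
gap [258. 441.]
axle [326. 374.]
tabpeg [223. 410.]
ccw [303. 445.]
```

Request:
drive_tool(
  commands=[
    [0,0.2,1.2,0,0,0,0],
    [0,0,1.2,0,0,0,0],
    [0,0,1.2,0,0,0,0],
    [0,0,1.2,0,0,0,0],
    [0,0,0,0,0,0,0],
    [0,0,0,0,0,0,0],
  ],
)

```text
time_s: 4.07
tool_pos: [0.5904, -0.071, 0.1111]
tool_rot: [-179.9, -0.1, 110.5]
force: [-0.6, 0.2, 1.3]
grip_width: 0.0006
```

```bash
python3 -c "
from h import *
rel(.062,20.5,.11)
"
```

```text
t 4.0667 pos [ 0.5904 -0.071   0.1111] rot [-1.7990e+02 -7.0000e-02  1.1055e+02] q [ 37.6  26.1 -40.7 101.1  19.3  60.1  10.6] F [-0.57  0.19  1.26] w 0.0006466375335955598
target [ 0.5898 -0.0705  0.11  ] shift cm tool [ 0.07 -0.04  0.11]
```

Request:
drive_tool(
  commands=[
    [-0.32,-0.01,0,0,0,3,0],
    [-0.32,-0.01,0,0,0,3,0],
    [-0.32,-0.01,0,0,0,3,0],
    [-0.32,-0.01,0,0,0,3,0],
    [-0.32,-0.01,0,0,0,3,0],
    [-0.32,-0.01,0,0,0,3,0],
    [-0.32,-0.01,0,0,0,3,0],
    [-0.32,-0.01,0,0,0,3,0],
    [-0.32,-0.01,0,0,0,3,0],
    [-0.32,-0.01,0,0,0,3,0],
  ],
)

```text
time_s: 4.9
tool_pos: [0.595, -0.1018, 0.113]
tool_rot: [179.9, -0.1, 80.4]
force: [1.2, 1.7, -0.6]
grip_width: 0.0005
```

```bash
python3 -c "
from h import *
rel(.062,-9.5,.11)
snap('scene','s2')
i=cv2.imread('pics/s2.png')[150:275,225:365];cv2.imwrite('pics/s2c.png',cv2.resize(i,None,fx=4.8,fy=4.8,interpolation=2))
"
```

```text
t 4.9 pos [ 0.595  -0.1018  0.113 ] rot [ 1.7987e+02 -7.0000e-02  8.0440e+01] q [ 35.4  25.1 -34.4 100.1  16.1  59.6 -14.2] F [ 1.17  1.67 -0.6 ] w 0.0004926280031228011
target [ 0.5928 -0.1024  0.11  ] shift cm tool [-0.1 -0.2  0.3]
```

View pics/s2c.png

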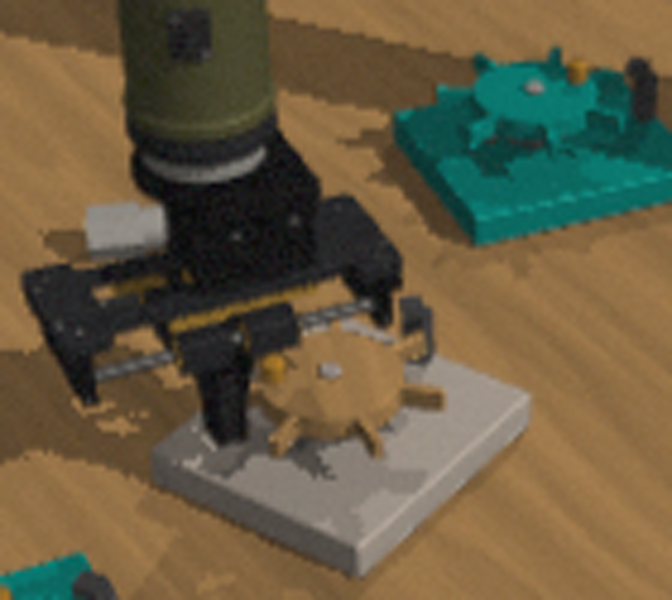

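Request:
drive_tool(
  commands=[
    [-0.32,-0.02,0.05,0,0,3,0],
    [-0.32,-0.02,0.05,0,0,3,0],
    [-0.32,-0.01,0,0,0,3,0],
    [-0.32,-0.01,0,0,0,3,0],
    [-0.32,-0.01,0,0,0,3,0],
    [-0.32,-0.01,0,0,0,3,0],
    [-0.32,-0.01,0,0,0,3,0],
    [0,0,0,0,0,0,0],
    [0,0,0,0,0,0,0],
    [0,0,0,0,0,0,0],
  ],
)

```text
time_s: 5.78
tool_pos: [0.5863, -0.1231, 0.1115]
tool_rot: [180.0, -0.0, 59.7]
force: [0.6, -0.1, -0.4]
grip_width: 0.0004
```

```bash
python3 -c "
from h import *
rel(.062,-30.5,.11)
snap('scene','s3')
i=cv2.imread('pics/s3.png')[150:275,225:365];cv2.imwrite('pics/s3c.png',cv2.resize(i,None,fx=4.8,fy=4.8,interpolation=2))
"
```

```text
t 5.7833 pos [ 0.5863 -0.1231  0.1115] rot [ 1.7997e+02 -1.0000e-02  5.9660e+01] q [ 34.3  23.9 -30.2 100.8  13.8  58.9 -31.3] F [ 0.61 -0.12 -0.43] w 0.00040098478368027715
target [ 0.5851 -0.1237  0.11  ] shift cm tool [-0.11 -0.08  0.15]
```

View pics/s3c.png

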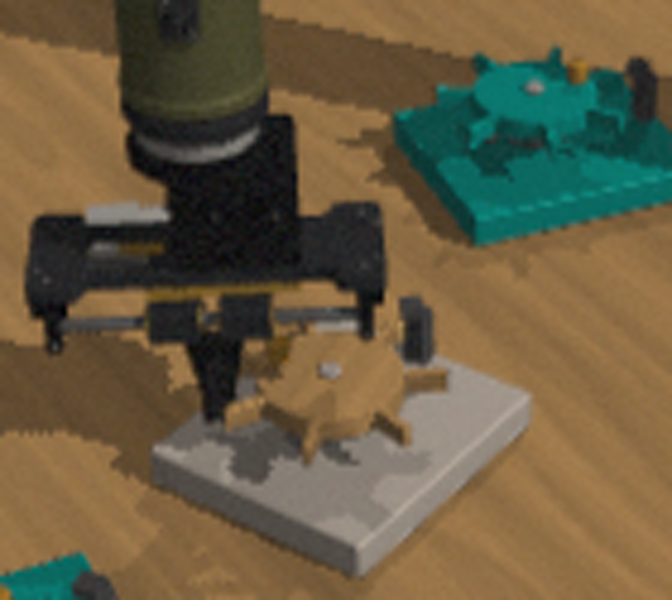

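Request:
drive_tool(
  commands=[
    [-0.34,-0.05,0.05,0,0,3,0],
    [-0.33,-0.03,0.05,0,0,3,0],
    [-0.32,-0.01,0,0,0,3,0],
    [-0.32,-0.01,0,0,0,3,0],
    [-0.32,-0.01,0,0,0,3,0],
    [-0.32,-0.01,0,0,0,3,0],
    [-0.32,-0.01,0,0,0,3,0],
    [-0.32,-0.01,0,0,0,3,0],
    [-0.32,-0.01,0,0,0,3,0],
    [-0.32,-0.01,0,0,0,3,0],
    [-0.32,-0.01,0,0,0,3,0],
    [-0.32,-0.01,0,0,0,3,0],
    [-0.32,-0.01,0,0,0,3,0],
    [-0.32,-0.01,0,0,0,3,0],
    [-0.32,-0.01,0,0,0,3,0],
    [-0.32,-0.01,0,0,0,3,0],
    [-0.32,-0.01,0,0,0,3,0],
    [0,0,0,0,0,0,0],
    [0,0,0,0,0,0,0],
    [0,0,0,0,0,0,0],
  ],
)

```text
time_s: 7.5
tool_pos: [0.5419, -0.1524, 0.1103]
tool_rot: [180.0, -0.0, 8.7]
force: [0.1, 0.9, 0.4]
grip_width: 0.0001
```

```bash
python3 -c "
from h import *
rel(.062,-81.5,.11)
snap('scene','s4')
i=cv2.imread('pics/s4.png')[150:275,225:365];cv2.imwrite('pics/s4c.png',cv2.resize(i,None,fx=4.8,fy=4.8,interpolation=2))
"
```

```text
t 7.5 pos [ 0.5419 -0.1524  0.1103] rot [ 1.80e+02 -2.00e-02  8.66e+00] q [ 31.5  18.5 -21.4 106.3   8.   56.6 -74.6] F [0.14 0.86 0.36] w 0.00014101217757537285
target [ 0.5409 -0.1535  0.11  ] shift cm tool [-0.12  0.1   0.03]
```

View pics/s4c.png

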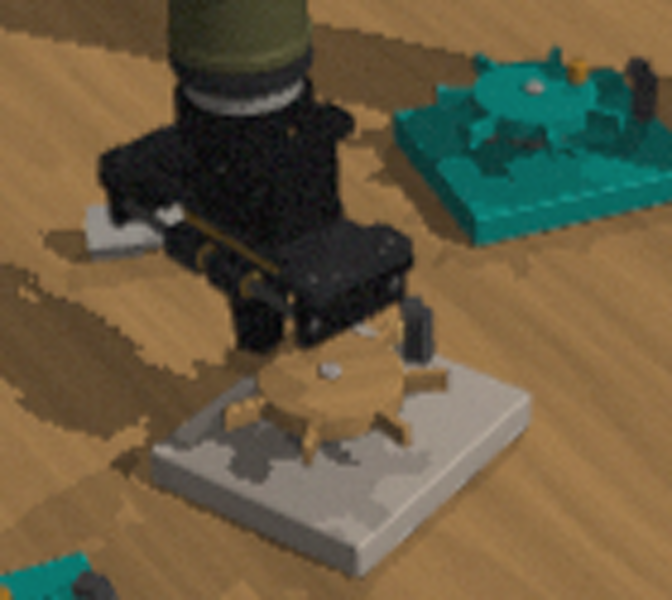

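```bash
python3 -c "
from h import *
snap('top','t4')
i=cv2.imread('pics/t4.png')[170:300,290:430];cv2.imwrite('pics/t4c.png',cv2.resize(i,None,fx=4.5,fy=4.5,interpolation=2))
"
```

```text
(no output)
```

View pics/t4c.png

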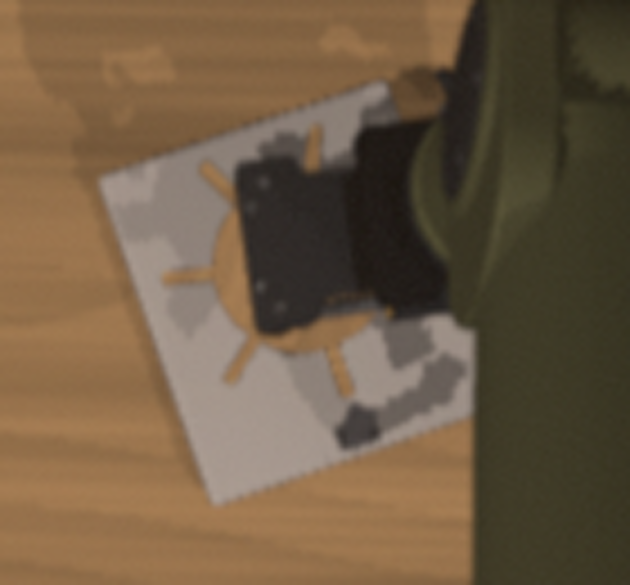

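Request:
drive_tool(
  commands=[
    [-0.34,0.04,0,0,0,3,0],
    [-0.34,0.02,0,0,0,3,0],
    [-0.32,0,0,0,0,3,0],
    [-0.32,-0.01,0,0,0,3,0],
    [-0.32,-0.01,0,0,0,3,0],
    [-0.32,-0.01,0,0,0,3,0],
    [-0.32,-0.01,0,0,0,3,0],
    [-0.32,-0.01,0,0,0,3,0],
    [-0.32,-0.01,0,0,0,3,0],
    [-0.32,-0.01,0,0,0,3,0],
    [-0.32,-0.01,0,0,0,3,0],
    [-0.32,-0.01,0,0,0,3,0],
    [-0.32,-0.01,0,0,0,3,0],
    [-0.32,-0.01,0,0,0,3,0],
    [-0.32,-0.01,0,0,0,3,0],
    [-0.32,-0.01,0,0,0,3,0],
    [-0.32,-0.01,0,0,0,3,0],
    [0,0,0,0,0,0,0],
    [0,0,0,0,0,0,0],
    [0,0,0,0,0,0,0],
  ],
)

```text
time_s: 9.27
tool_pos: [0.4913, -0.138, 0.1103]
tool_rot: [-180.0, -0.0, -42.4]
force: [-0.3, -0.6, 0.6]
grip_width: 0.0005
```

```bash
python3 -c "
from h import *
rel(.062,-132.5,.11)
snap('scene','s5');snap('top','t5')
i=cv2.imread('pics/s5.png')[150:275,225:365];a=cv2.resize(i,(400,400),interpolation=2)
i=cv2.imread('pics/t5.png')[170:300,290:430];b=cv2.resize(i,(400,400),interpolation=2)
cv2.imwrite('pics/c5.png',np.hstack([a,b]))
"
```

```text
t 9.2667 pos [ 0.4913 -0.138   0.1103] rot [-1.7999e+02 -2.0000e-02 -4.2360e+01] q [  26.7   12.1  -15.2  113.7    3.9   54.6 -122.8] F [-0.34 -0.64  0.63] w 0.0004689651142626007
target [ 0.4898 -0.1379  0.11  ] shift cm tool [-0.12  0.09  0.03]
```

View pics/c5.png

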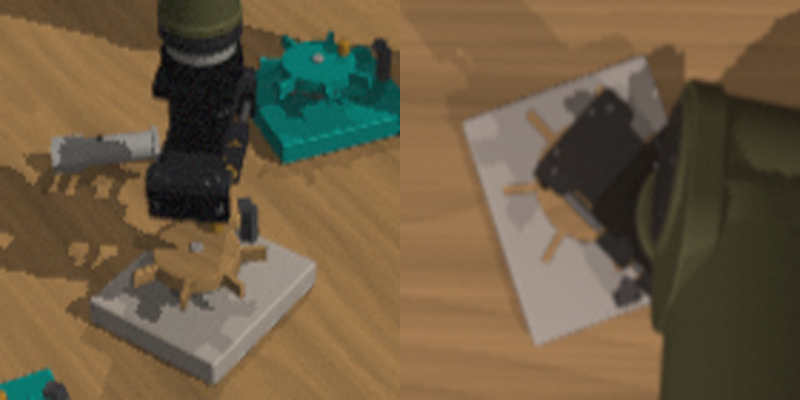

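Tabs are back in home position and there is brass near the pointer. Lift straight up and away, then look.

Request:
drive_tool(
  commands=[
    [0,0,-1.5,0,0,0,0],
    [0,0,-2.5,0,0,0,0],
    [0,0,-3.5,0,0,0,0],
    [0,0,-3.5,0,0,0,0],
    [0,0,-3.5,0,0,0,0],
    [0,0,-3.5,0,0,0,0],
    [-2,3,0,0,0,0,0],
    [-2,3,0,0,0,0,0],
    [-2,3,0,0,0,0,0],
    [-2,3,0,0,0,0,0],
    [0,3.5,0,0,0,0,0],
    [0,3.5,0,0,0,0,0],
    [0,3.5,0,0,0,0,0],
    [0,3.5,0,0,0,0,0],
    [0,0,0,0,0,0,0],
    [0,0,0,0,0,0,0],
  ],
)

```text
time_s: 10.7
tool_pos: [0.2555, -0.2768, 0.2904]
tool_rot: [-180.0, -0.0, -42.7]
force: [-0.2, 0.3, -0.4]
grip_width: 0.0002
```

```bash
python3 -c "
from h import *
rel(.062,-132.5,.11)
snap('scene','s6');snap('top','t6')
i=cv2.imread('pics/s6.png')[200:275,245:345];a=cv2.resize(i,(400,300),interpolation=2)
i=cv2.imread('pics/t6.png')[180:290,300:420];b=cv2.resize(i,(400,367),interpolation=2)
o=np.zeros((367,800,3),np.uint8);o[:300,:400]=a;o[:,400:]=b
cv2.imwrite('pics/c6.png',o)
"
```

```text
t 10.7 pos [ 0.2555 -0.2768  0.2904] rot [-1.7996e+02 -3.0000e-02 -4.2680e+01] q [ 40.2 -15.7   2.5 118.1   0.7  77.6 -90.2] F [-0.16  0.31 -0.43] w 0.0001939713846119008
target [ 0.4898 -0.1379  0.11  ] shift cm tool [  7.8  -26.09  18.07]
```

View pics/c6.png

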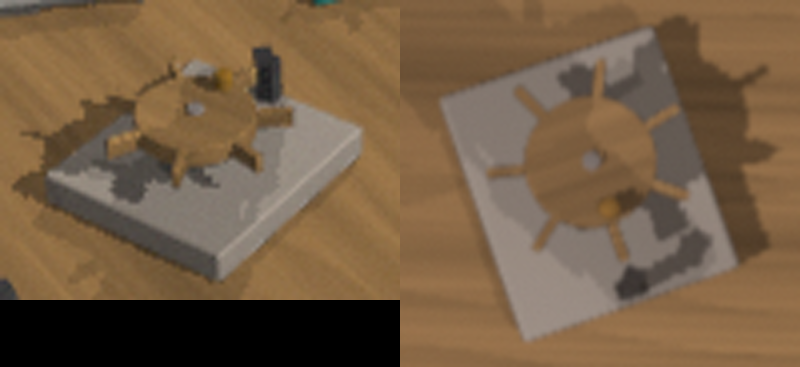

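View pics/t6.png

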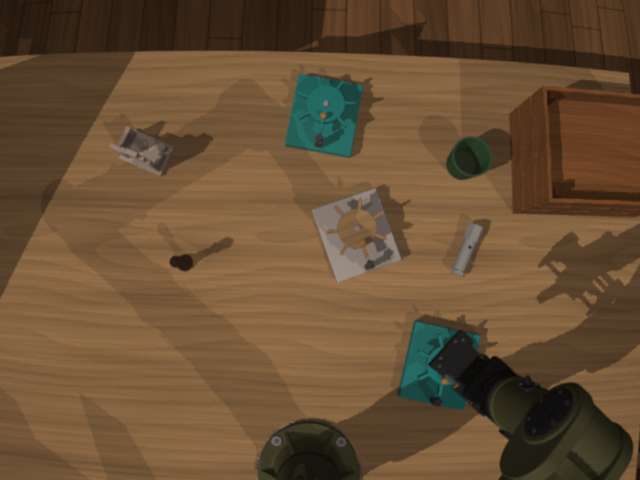

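```bash
python3 -c "
from h import *
c=load('t6');f=lambda x,y:(300+(x-400)*.3,180+y*.3)
p=pix2z(c,f(610,208),.078)[:2]-AX;print(np.linalg.norm(p),np.degrees(np.arctan2(p[1],p[0])))
a=cv2.imread('pics/t0.png') 
print(env.get_obs()['joint_velocities'].round(2)); print(env.sign_off())"
```

```text
0.03313197023690498 -159.63712307290223
[-0.74  0.21 -0.92  0.05  0.09 -0.05 -0.  ]
the job is handed in; nothing more can be done
None[ WARN:0@0.876] global loadsave.cpp:275 findDecoder imread_('pics/t0.png'): can't open/read file: check file path/integrity
```

The week wheel is set: the pegged tab has clicked in at the pointer without running past it, and the job is handed in.

The wheel started three clicks short. I lowered the shut fingertips into the gap behind the pegged tab and pushed that tab clockwise along its arc. I pushed it three times, one click each, and let the spring finish each click. Then I lifted the arm straight up and away.

- **Wheel position:** in the last picture from above, the peg sits at -159.6° around the axle, 33 mm from it. The pointer direction measured before the moves was -159.5°, and the peg should be 32 mm out.
- **Force:** at the end of each flick it read about 1 N or less. The highest reading I saw was about 2 N, mid-push, but I did not record it continuously.
- **Everything else:** by eye, the marble counter and the other objects stand where they were in the first picture. I did not measure them again.
- **Second click:** the arm hid the peg then. I took the click as done because the tabs were home and no peg stood at the pointer.
- **At hand-in:** the arm was at 10.7 s of the 58 s, with its fingertips about 22 cm above the cabinet top and touching nothing. It was above one of the turquoise counters but well clear of it. Joint 2 was at -15.7°, within its -17.29° limit.

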